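# Pack the spark-plug service kit

## Robot

A 6-joint arm with a two-finger parallel gripper is mounted at the origin on a cart in front of the work surface, level with it; the furniture and walls round the work are solid. World frame = base frame: x ahead of the robot, y to its left, z up, the work surface at z = 0. Lengths are in mm, angles in rad, forces in N, time in s.
With the tool pointing down it reaches from about 300 to 775 mm from the base axis. Payload 14.6 kg.
Tool frame: the origin (TCP) lies between the finger pads; the fingertips stand 17 mm ahead of it and the grasp point (between the pads) lies 2 mm behind it (arm.tip_extent is the distance from the TCP to the fingertips, in mm); z points along the fingers, y is the line along which they close (so a half turn about z gives the same grasp; the last joint's range is limited). The gripper opens to 94 mm and grips with 3 to 60 N. Pads are 16 mm wide; open, the fingers measure 119 mm over their backs; the gripper's body (75 mm by 177 mm) begins 78 mm behind the grasp point.
Start: joints at [-1.251, 0.3, 1.521, -0, 1.321, -0.067], TCP at [207.467, -509.359, 222.446] pointing down, gripper open.
Joint ranges: [-3.03, 3.03], [-0.79, 2.21], [0.23, 2.52], [-1.04, 4.18], [0, 3.07], [-2.55, 2.55]. Speed limits (rad/s): [2.22, 2.22, 2.57, 3.14, 3.14, 3.14].

## Interface

Orientations are given as a 3x3 rotation matrix whose columns are the frame's x, y, z axes.
In Python, from plant import arm gives the robot as it stands.
- The arm moves only by the shell command python3 -m creep 'ROWS' [FORCE]. ROWS is JSON, a list of rows, each a list of 3 entries, a list of its own where there are three numbers: the turn, a rotation vector about the tool's x, y, z in units of 6 degrees (1.0 is 6 degrees), then the shift along the tool's x, y, z in units of 40 mm (1.0 is 40 mm), then the closure, from -1 (fully open) to 1 (shut). A call has exactly 8 rows; each row shifts and turns the commanded pose from where the row before left it, along the tool's axes as they then stand; what a row does not reach is not made up. A row lasts 1/12 s, in which the tool goes at most 41.7 mm and 7.16 degrees, less where a joint would pass 70% of its speed; a pose out of reach is approached as far as the arm can. A call is refused whole if a number of a shift passes 1 or a number of a turn 1, either way. A call with a gripper value outside its range is refused whole. The fingers move at their own pace and stop on an object; FORCE is the grip in N (left out, the last holds). Time passes only in rows, so rows that do not move let the fingers close, or fill a call up. It gives the time, the measured TCP pose, the force, the opening and the grip force at its end, in the units of the state.
- arm.read_state(): the state, without advancing time (a new reading comes with each control period).
- arm.capture(name): name is "scene" or "top" or "wrist"; returns a dict with "img" (400x640x3 uint8, red, green, blue), "vertical_fov" (degrees; the focal length in pixels is half the picture's height over the tangent of half this angle, whatever the lens; pixels are square), "cx", "cy" (the principal point, pixels), "pose" (4x4, takes a point from camera to world coordinates). Camera axes: x right, y down, z forward; pixel columns grow to the right and rows downward; lengths in mm; the calibration is good to about 2 mm. A picture is of the moment at which its call begins. There is no depth.
- arm.finish_job(): hands the job in; it is judged then, once.
The state is a dict: "clock": time; "q": joint angles; "joint_vel": joint speeds; "tau": joint torques, N m; "tcp_pos": TCP position; "eef_rot": TCP orientation; "contact_force": force on the tool from outside, world axes, zero at the start; "moment": the same for the moment, N m; "gripper_width": opening from 0.0 (shut) to 1.0 (fully open); "gripper_force": force on a finger pad.
Only numpy, scipy, OpenCV 4.12 (cv2) and the standard library are available. Lean on these libraries where they do the work, as an engineer would, in place of code of your own. Each camera call takes 0.05 s, during which the arm holds its last target. There are 200 camera calls.

## Task

Pack the kit tray for a spark-plug change with things from the grey mat: stand the paste jar upright in the blue liner, and lay the feeler gauge in the green liner, the paint marker in the red liner and the spark plug in the yellow liner, each in the middle of its liner and the three long things lengthways and flat on its floor. Leave the sealant tube and the bolt where they are: they look similar but do not belong to the kit.

Things in the scene. Friction and masses are not known exactly. Their poses are not given: they have to be found in the camera images.
- paste_jar: Jar of paste with a round black screw lid, standing upright; cream body with a green band, 76 high, 64 in diameter; the lid (top 16) is 62 in diameter, grip it there. 0.15 kg, mass varies. Origin: centre of the underside. At the start the six loose things lie on a grey mat 3 thick, beside the tray.
- feeler_gauge: Pale grey metal feeler gauge with a small brass-coloured pivot at one end, lying flat: 100 long, 22 wide, 12 thick. Its long axis is its own y axis turned 0.24 rad clockwise seen from above (its end at +y leans to +x). 0.1 kg, mass varies. Origin: centre of the underside.
- paint_marker: Slim round paint marker, red barrel with a black cap, lying: 118 long, 16 to 18 thick. Its long axis is its own y axis turned 0.48 rad clockwise seen from above (its end at +y leans to +x). 0.02 kg; it may roll a little. Origin: under its middle at the underside.
- spark_plug: Spark plug of white ceramic and grey steel, lying: 70 long, hexagon 18 across and 19 high near its middle, the rest 6 to 14 thick. Its long axis is its own y axis turned 0.16 rad counter-clockwise seen from above (steel thread end towards +y, leaning to -x); the hexagon is centred 6 from the origin towards the thread, grip there or at the middle. 0.05 kg. Origin: under its middle at the underside.
- sealant_tube: Look-alike, to be left alone: flat red sealant tube with a black cap, lying; much broader than the marker: 38 wide, 121 long, 18 thick. Origin: centre of the underside. Its long axis is its own y axis turned 0.42 rad clockwise seen from above.
- bolt: Look-alike, to be left alone: grey steel bolt standing upright on its hexagon head, 80 high, head 28 wide, threaded shank 16 in diameter. Origin: centre of the underside.
- liner_blue: One of four equal shallow liners fixed two by two in the black kit tray, 85 (its x) by 143 (its y, lengthways); this one is blue, with a white round spot painted on its floor. Inner floor 79 by 137, 3 above the origin and 7 above the bench; its lip is 3 thick and rises 5 above the floor. Origin: centre of its underside, 4 above the bench.
- liner_green: One of four equal shallow liners fixed two by two in the black kit tray, 85 (its x) by 143 (its y, lengthways); this one is green, with a broad white bar with round ends painted on its floor. Inner floor 79 by 137, 3 above the origin and 7 above the bench; its lip is 3 thick and rises 5 above the floor. Origin: centre of its underside, 4 above the bench.
- liner_red: One of four equal shallow liners fixed two by two in the black kit tray, 85 (its x) by 143 (its y, lengthways); this one is red, with a long thin white bar painted on its floor. Inner floor 79 by 137, 3 above the origin and 7 above the bench; its lip is 3 thick and rises 5 above the floor. Origin: centre of its underside, 4 above the bench.
- liner_yellow: One of four equal shallow liners fixed two by two in the black kit tray, 85 (its x) by 143 (its y, lengthways); this one is yellow, with a small white spark-plug outline painted on its floor. Inner floor 79 by 137, 3 above the origin and 7 above the bench; its lip is 3 thick and rises 5 above the floor. Origin: centre of its underside, 4 above the bench.
There are look-alikes about, which are no part of the job. Of the things that look like the paste_jar, the smaller one is meant.

How it is judged:
By the outcome, as a careful person would: the job done as asked, in the order asked, and still so for the second after the job is handed in, with the robot touching nothing.
It also fails if it takes over 106 s, if anything falls off the work surface, if the arm or the gripper's body presses on something with over 40 N, if the wrist force passes 120 N, or if a joint passes its speed limit or range.

## Working session

There is one attempt and no reset: what is moved stays moved. The work goes in short steps, Python scripts to look and compute and a shell command to move; the robot and the scene stay as the last step left them, time stands still between calls to the robot, and variables do not carry over. Pictures are saved under pics/ and viewed, at most 14 in all, crops included, and the job is handed in when it is done.

```bash
ls; mkdir -p pics; python3 - <<'E'
from plant import arm
import cv2,numpy as np
for n in("scene","top","wrist"):
    c=arm.capture(n); cv2.imwrite(f"pics/{n}0.png",c["img"][:,:,::-1]); np.savez(f"{n}0.npz",**c)
    print(n,c["vertical_fov"],c["cx"],c["cy"],np.round(c["pose"],3).tolist())
s=arm.read_state();print(s["clock"],s["tcp_pos"],np.round(s["eef_rot"],3).tolist(),s["gripper_width"])
E
```

```text
pics
scene 45.19251965179369 326.05466703095067 202.75233578095003 [[-0.876, -0.291, 0.385, 85.828], [-0.483, 0.553, -0.679, 843.806], [-0.016, -0.78, -0.625, 876.194], [0.0, 0.0, 0.0, 1.0]]
top 44.76447566090221 324.59477568275 196.9707737166268 [[-0.005, -0.981, 0.195, 327.378], [-1.0, 0.007, 0.012, -62.683], [-0.013, -0.195, -0.981, 1517.656], [0.0, 0.0, 0.0, 1.0]]
wrist 71.23015683660344 319.02124233756564 196.9192128309482 [[0.377, -0.896, -0.234, 274.286], [-0.926, -0.365, -0.094, -482.458], [-0.001, 0.252, -0.968, 385.025], [0.0, 0.0, 0.0, 1.0]]
0.15 [ 207.41672417 -509.1893262   222.04250986] [[0.926, 0.377, -0.0], [0.377, -0.926, 0.001], [0.0, -0.001, -1.0]] 0.9980338444471453
```

View pics/top0.png

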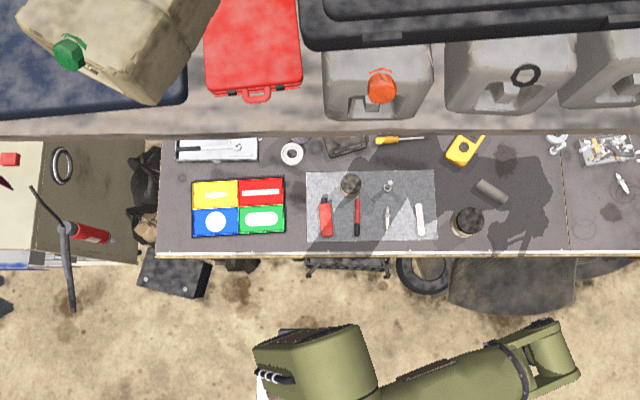

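View pics/scene0.png

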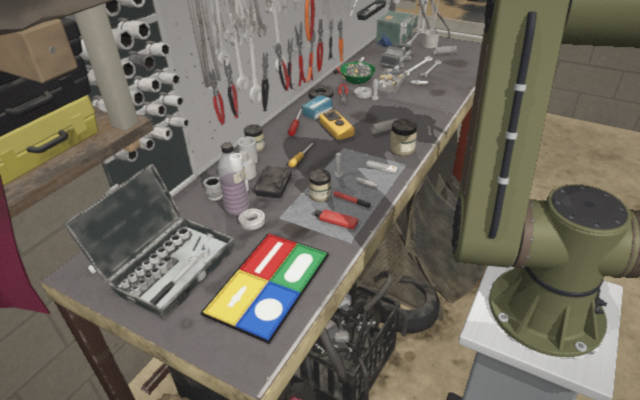

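The top view shows the tray at px (192–285, 178–237): yellow far left, red far right, blue near left, green near right. On the mat are the jar (350,184), sealant (326,216), marker (357,216), plug (387,217), bolt (388,187) and gauge (420,219). The big jar is off the mat at (468,222).

```bash
cat > h.py <<'E'
from plant import arm
import cv2,numpy as np
from scipy.spatial.transform import Rotation as R
def cap(n,tag):
    c=arm.capture(n); cv2.imwrite(f"pics/{tag}.png",c["img"][:,:,::-1]); np.savez(f"{tag}.npz",**c); return c
def load(tag): return dict(np.load(f"{tag}.npz"))
def ray(c,u,v):
    f=200/np.tan(np.radians(float(c["vertical_fov"]))/2)
    d=c["pose"][:3,:3]@np.array([(u-c["cx"])/f,(v-c["cy"])/f,1.]); return c["pose"][:3,3],d
def pt(c,u,v,z):
    o,d=ray(c,u,v); return o+d*(z-o[2])/d[2]
def tri(rs):
    A=0;b=0
    for o,d in rs:
        d=d/np.linalg.norm(d);P=np.eye(3)-np.outer(d,d);A=A+P;b=b+P@o
    x=np.linalg.solve(A,b); return x,[np.linalg.norm((np.eye(3)-np.outer(d,d)/(d@d))@(x-o)) for o,d in rs]
def proj(c,p):
    f=200/np.tan(np.radians(float(c["vertical_fov"]))/2)
    q=c["pose"][:3,:3].T@(np.array(p)-c["pose"][:3,3]); return q[:2]/q[2]*f+[float(c["cx"]),float(c["cy"])]
def go(p,yaw=None):
    """units to reach p with tool y axis at world angle yaw, tool down: turn vec (6deg units), shift (40mm units) in present tool axes"""
    s=arm.read_state();E=np.array(s["eef_rot"]);d=E.T@(np.array(p)-s["tcp_pos"])/40
    t=None
    if yaw is not None:
        cand=[]
        for a in(yaw,yaw+np.pi):
            y=np.array([np.cos(a),np.sin(a),0]);z=np.array([0,0,-1.]);T=np.c_[np.cross(y,z),y,z]
            cand.append(R.from_matrix(E.T@T).as_rotvec()/np.radians(6))
        t=[np.round(k,2).tolist() for k in cand]
    print("shift",np.round(d,2),"turn",t,"q",np.round(s["q"],2),"clk",round(s["clock"],2))
E
python3 - <<'E'
from h import *
c=load("top0")
for n,u,v,z in[("jar",350,184,79),("seal",326,216,12),("mark",357,216,12),("plug",387,217,12),("bolt",388,187,60),("gauge",420,219,12),("tray",238,207,7),("Y",215,194,7),("R",262,192,7),("B",215,220,7),("G",264,219,7)]: print(n,np.round(pt(c,u,v,z)))
w=load("wrist0");print(w["pose"][:3,3]-arm.read_state()["tcp_pos"]);go([470,-180,320],np.pi)
go([470,-180,320],np.pi/2)
E
```

```text
jar [ 652. -122.   79.]
seal [565. -48.  12.]
mark [ 565. -145.   12.]
plug [ 561. -239.   12.]
bolt [ 646. -239.   60.]
gauge [ 554. -342.   12.]
tray [597. 230.   7.]
Y [640. 305.   7.]
R [645. 155.   7.]
B [556. 302.   7.]
G [558. 147.   7.]
[ 66.86977234  26.73120615 162.98203219]
shift [ 9.18 -5.15 -2.44] turn [[-0.01, 0.01, 18.69], [-0.01, -0.01, -11.31]] q [-1.25  0.3   1.52 -0.    1.32 -0.07] clk 0.15
shift [ 9.18 -5.15 -2.44] turn [[-0.0, -0.01, -26.31], [-0.01, 0.0, 3.69]] q [-1.25  0.3   1.52 -0.    1.32 -0.07] clk 0.15
```

View pics/wrist0.png

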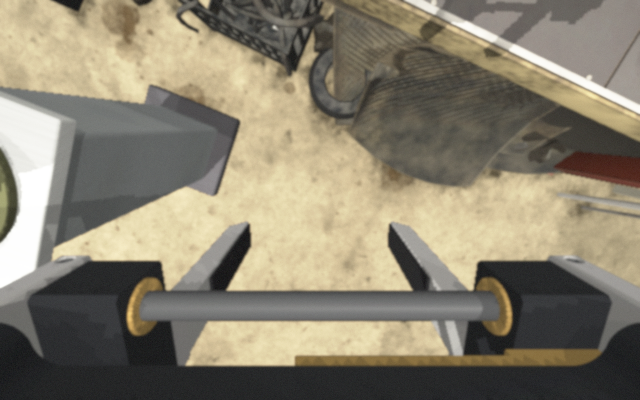

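```bash
python3 -m creep '[[[0,0,0.93],[0,0,0],-1],[[0,0,0.92],[0,0,0],-1],[[0,0,0.92],[0,0,0],-1],[[0,0,0.92],[0,0,0],-1],[[0,0,0],[0.75,-0.57,0],-1],[[0,0,0],[0.75,-0.57,0],-1],[[0,0,0],[0.75,-0.57,0],-1],[[0,0,0],[0.75,-0.57,0],-1]]'
python3 -m creep '[[[0,0,0],[0.75,-0.57,0],-1],[[0,0,0],[0.75,-0.57,0],-1],[[0,0,0],[0.75,-0.57,0],-1],[[0,0,0],[0.75,-0.57,0],-1],[[0,0,0],[0.75,-0.57,0],-1],[[0,0,0],[0,0,0],-1],[[0,0,0],[0,0,0],-1],[[0,0,0],[0,0,0],-1]]'
python3 -c "
from h import *
cap('wrist','w1');go([480,-120,235],-np.pi/2)"
```

```text
clock: 0.82
tcp_pos: [328.4, -416.9, 222.3]
eef_rot: [[1.0, -0.0, -0.0], [-0.0, -1.0, 0.0], [-0.0, -0.0, -1.0]]
contact_force: [0.9, -0.4, 0.2]
gripper_width: 0.999
gripper_force: 0.0
clock: 1.48
tcp_pos: [477.1, -304.2, 222.2]
eef_rot: [[1.0, 0.001, -0.001], [0.001, -1.0, 0.0], [-0.001, -0.0, -1.0]]
contact_force: [-0.4, -0.9, 1.1]
gripper_width: 1.0
gripper_force: 0.0
shift [ 0.08 -4.62 -0.32] turn [[-0.0, 0.0, -0.0], [0.01, 0.0, 30.0]] q [-0.63  0.34  1.47 -0.    1.33  0.94] clk 1.53
```

View pics/w1.png

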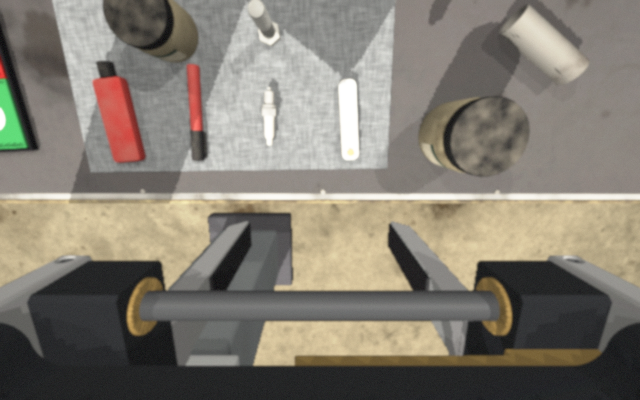

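w1 shows the marker (196,112), plug (269,115), gauge (348,118), bolt (265,22) and jar lid (140,18). The big jar is outside the mat at (475,135). Next is a second view 185 mm to the left, then one over the tray.

```bash
python3 -m creep '[[[0,0,0],[0.08,-0.77,0],-1],[[0,0,0],[0,-0.77,0],-1],[[0,0,0],[0,-0.77,0],-1],[[0,0,0],[0,-0.77,0],-1],[[0,0,0],[0,-0.77,0],-1],[[0,0,0],[0,-0.77,0],-1],[[0,0,0],[0,0,0],-1],[[0,0,0],[0,0,0],-1]]' | head -2
python3 -c "
from h import *
cap('wrist','w2')"
python3 -m creep '[[[0,0,0],[0,-1,0],-1],[[0,0,0],[0,-1,0],-1],[[0,0,0],[0,-1,0],-1],[[0,0,0],[0,-1,0],-1],[[0,0,0],[0,-1,0],-1],[[0,0,0],[0,-1,0],-1],[[0,0,0],[0,0,0],-1],[[0,0,0],[0,0,0],-1]]' | head -2
python3 -c "
from h import *
cap('wrist','w3')
a,b=[cv2.imread(f'pics/{k}.png')[:230] for k in('w2','w3')];cv2.imwrite('pics/w23.png',np.vstack([a,b]))"
```

```text
clock: 2.2
tcp_pos: [480.2, -119.2, 222.8]
clock: 2.92
tcp_pos: [480.7, 120.8, 222.2]
```

View pics/w23.png

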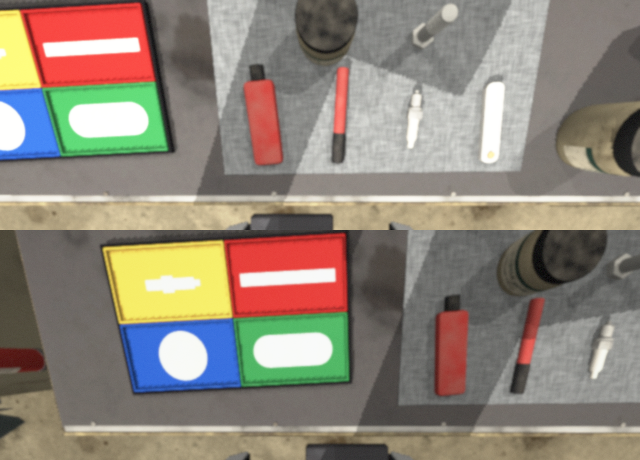

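```bash
cat > seg.py <<'E'
from h import *
def comps(m,amin=60):
    m=cv2.morphologyEx(m.astype(np.uint8)*255,cv2.MORPH_CLOSE,np.ones((3,3)))
    cs,_=cv2.findContours(m,cv2.RETR_EXTERNAL,cv2.CHAIN_APPROX_NONE)
    return [c for c in cs if cv2.contourArea(c)>amin]
def masks(c):
    hsv=cv2.cvtColor(c["img"],cv2.COLOR_RGB2HSV).astype(int);h,s,v=hsv[...,0],hsv[...,1],hsv[...,2]
    ok=np.zeros(h.shape,bool);ok[:192]=1
    hi=(s>120)&(v>70)&ok
    return dict(red=hi&((h<8)|(h>172)),yellow=hi&(h>20)&(h<33),green=hi&(h>45)&(h<80),blue=hi&(h>100)&(h<125),white=(s<45)&(v>205)&ok)
def rect(ct):
    (x,y),(w,h),a=cv2.minAreaRect(ct);b=cv2.boxPoints(((x,y),(w,h),a));return (x,y),b,(w,h)
E
python3 - <<'E'
from seg import *
for t in("w1","w2","w3"):
    c=load(t)
    for k,m in masks(c).items():
        for ct in comps(m):
            (x,y),b,wh=rect(ct)
            z=7 if k in("yellow","green","blue") else 9
            P=[pt(c,*q,z) for q in b]; L=[np.linalg.norm(P[1]-P[0]),np.linalg.norm(P[2]-P[1])]
            e=P[1]-P[0] if L[0]>L[1] else P[2]-P[1]
            print(t,k,np.round([x,y],1),np.round(sorted(L)),"ctr",np.round(np.mean(P,0)[:2],1),"ang",round(np.degrees(np.arctan2(e[1],e[0]))%180,1))
w=load("w3")["img"][25:90,105:240,::-1];cv2.imwrite("pics/crop.png",np.hstack([cv2.resize(w,None,fx=3,fy=3,interpolation=2),cv2.resize(load("w2")["img"][65:165,380:450,::-1],(137,195),interpolation=2)]))
E
```

```text
w1 red [118.9 118.6] [ 42. 108.] ctr [553.7 -45. ] ang 5.4
w1 red [194.4  97.5] [14. 79.] ctr [ 580.7 -145.8] ang 177.4
w1 red [ 3.5 66.5] [ 9. 25.] ctr [618.   87.2] ang 163.9
w1 green [ 13.5 114.5] [34. 89.] ctr [559.7  93.1] ang 165.2
w1 white [253.4 146.4] [15. 25.] ctr [ 520.3 -217.4] ang 66.2
w1 white [324.3 151.9] [22. 46.] ctr [ 512.8 -311.8] ang 17.8
w1 white [379.5 121.1] [18. 30.] ctr [ 552.8 -383.3] ang 127.4
w1 white [  2.5 118.5] [ 6. 27.] ctr [555.8 106.3] ang 163.9
w1 white [228.3 112.7] [31. 50.] ctr [ 563.  -187.5] ang 127.9
w1 white [307.5 120.6] [65. 74.] ctr [ 552.5 -289.6] ang 173.9
w1 white [269.  120.4] [19. 85.] ctr [ 552.4 -239.9] ang 8.1
w1 white [348.3 119.5] [ 23. 102.] ctr [ 553.  -342.8] ang 4.7
w1 white [278.4  64.7] [11. 16.] ctr [ 620.2 -254.3] ang 65.0
w1 white [383.1  56.6] [13. 16.] ctr [ 629.5 -383.5] ang 84.8
w1 white [269.1  35.3] [19. 25.] ctr [ 652.9 -244.2] ang 108.2
w1 white [549.7  45. ] [ 22. 103.] ctr [ 641.7 -586.6] ang 55.4
w1 white [255.2   6.9] [16. 17.] ctr [ 683.  -229.2] ang 27.5
w2 red [263.  121.6] [ 38. 107.] ctr [553.5 -47. ] 
[... 767 characters left out ...]
6.] ctr [545.2 510.3] ang 90.1
w3 red [450.8 122.5] [ 39. 108.] ctr [553.  -51.5] ang 4.7
w3 red [530.1 100.7] [16. 81.] ctr [ 580.8 -149.2] ang 177.3
w3 red [287.   44.8] [ 87. 144.] ctr [644.8 159.6] ang 93.0
w3 yellow [166.5  51.3] [ 87. 151.] ctr [637.9 308.7] ang 92.9
w3 green [291.8 119.6] [ 86. 145.] ctr [557.  156.1] ang 92.9
w3 blue [179.6 126. ] [ 87. 151.] ctr [548.8 303.8] ang 93.0
w3 white [599.6 129.7] [13. 47.] ctr [ 545.8 -247.2] ang 173.8
w3 white [292.5 119.7] [41. 99.] ctr [557.9 154.9] ang 92.9
w3 white [182.5 125. ] [60. 61.] ctr [550.7 298.6] ang 174.2
w3 white [172.  54.] [18. 66.] ctr [635.8 301.1] ang 90.1
w3 white [287.1  47.2] [ 14. 115.] ctr [643.6 159.6] ang 93.0
```

View pics/crop.png

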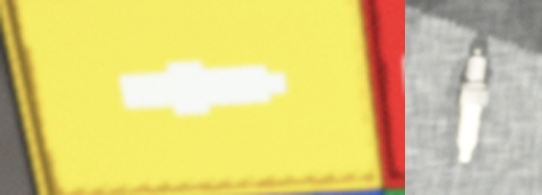

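Heights check out: the floor spots triangulate consistently at z=7, and the marker's parallax gives its axis at about 12.5. The plug outline has its thread end towards +y. I need a fuller view of the jar, so I'm moving closer for two views.

```bash
python3 -m creep '[[[0,0,0],[0.4,0.9,0],-1],[[0,0,0],[0.4,0.9,0],-1],[[0,0,0],[0.4,0.9,0],-1],[[0,0,0],[0.4,0.9,0],-1],[[0,0,0],[0.4,0.9,0],-1],[[0,0,0],[0,0,0],-1],[[0,0,0],[0,0,0],-1],[[0,0,0],[0,0,0],-1]]' | head -2
python3 -c "
from h import *
cap('wrist','w4')"
python3 -m creep '[[[0,0,0],[0,1,0],-1],[[0,0,0],[0,1,0],-1],[[0,0,0],[0,1,0],-1],[[0,0,0],[0,0,0],-1],[[0,0,0],[0,0,0],-1],[[0,0,0],[0,0,0],-1],[[0,0,0],[0,0,0],-1],[[0,0,0],[0,0,0],-1]]' | head -2
python3 -c "
from h import *
cap('wrist','w5')
a,b=[cv2.imread(f'pics/{k}.png')[:230] for k in('w4','w5')];cv2.imwrite('pics/w45.png',np.vstack([a,b]))"
```

```text
clock: 3.63
tcp_pos: [560.0, -60.7, 222.2]
clock: 4.35
tcp_pos: [560.7, -177.9, 222.7]
```

View pics/w45.png

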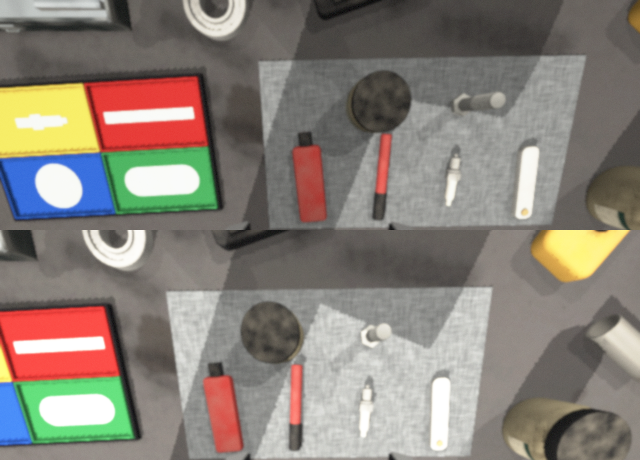

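```bash
python3 - <<'E'
from seg import *
C=[load("w4"),load("w5")]
rs=[]
for c,(a,b) in zip(C,[(380,100),(271,102)]):
    g=cv2.medianBlur(cv2.cvtColor(c["img"],cv2.COLOR_RGB2GRAY),5)
    roi=g[b-48:b+48,a-48:a+48]
    k=cv2.HoughCircles(roi,cv2.HOUGH_GRADIENT_ALT,1.5,20,param1=150,param2=0.5,minRadius=25,maxRadius=36)
    if k is None: k=cv2.HoughCircles(roi,cv2.HOUGH_GRADIENT,1,20,param1=80,param2=10,minRadius=26,maxRadius=35)
    k=k[0][:3];print("circ",k+[a-48,b-48,0]); u=k[0][:2]+[a-48,b-48]
    print("at79",pt(c,*u,79)[:2],"dia",k[0][2]*2*(385-79)/279/.968); rs.append(ray(c,*u))
print("jar tri",tri(rs))
for nm,f in(("gauge",[(527,180),(440,183)]),("plug",[(454,177),(366,180)])):
    rs=[]
    for c,(a,b) in zip(C,f):
        h=cv2.cvtColor(c["img"],cv2.COLOR_RGB2HSV).astype(int); bg=cv2.medianBlur(c["img"],21)
        x0,y0=a-24,b-45
        m=np.zeros(h.shape[:2],bool);m[y0:b+40,x0:a+24]=((h[...,2]>225))[y0:b+40,x0:a+24]
        ct=max(comps(m,20),key=cv2.contourArea);(x,y),bx,wh=rect(ct);z=14 if nm=="gauge" else 12
        P=[pt(c,*q,z) for q in bx];L=[np.linalg.norm(P[1]-P[0]),np.linalg.norm(P[2]-P[1])];e=P[1]-P[0] if L[0]>L[1] else P[2]-P[1]
        rs.append(ray(c,x,y));print(nm,(x,y),np.round(L),np.mean(P,0)[:2],np.degrees(np.arctan2(e[1],e[0]))%180)
    print(tri(rs))
big=[cv2.resize(c["img"][120:230,a-30:a+140,::-1],None,fx=4.5,fy=4.5,interpolation=2) for c,a in((C[1],270),)]
cv2.imwrite("pics/big.png",big[0])
go([652,-121,69],-np.pi/2)
E
```

```text
circ [[378.5        101.5         31.28659821]]
at79 [ 654.69043219 -123.38717002] dia 70.897385
circ [[268.         102.          30.60074806]]
at79 [ 655.0920854  -125.03927593] dia 69.34321
jar tri (array([ 655.21071482, -124.27656045,   74.60255409]), [np.float64(0.1989766203663735), np.float64(0.19897662036632013)])
gauge (526.7402954101562, 182.02931213378906) [98. 21.] [ 553.77317308 -342.76993867] 3.3793252317388305
gauge (440.1414794921875, 183.97315979003906) [101.  24.] [ 552.77982653 -343.22464213] 4.158355146566652
(array([ 554.71620949, -343.46929831,   13.0264607 ]), [np.float64(0.4584984991986063), np.float64(0.45849849919851177)])
plug (450.7579650878906, 190.1136932373047) [42. 11.] [ 543.60262904 -242.01046758] 178.13602805611396
plug (365.7071838378906, 183.0635223388672) [67. 16.] [ 554.34120595 -242.18786268] 179.26048981138027
(array([ 549.60654114, -241.79770174,   12.44242694]), [np.float64(5.480714123001543), np.float64(5.480714123001784)])
shift [ 2.28 -1.42  3.84] turn [[0.0, -0.0, 0.02], [0.0, 0.0, -29.98]] q [-0.37  0.39  1.41  0.    1.35  1.2 ] clk 4.4
```

View pics/big.png

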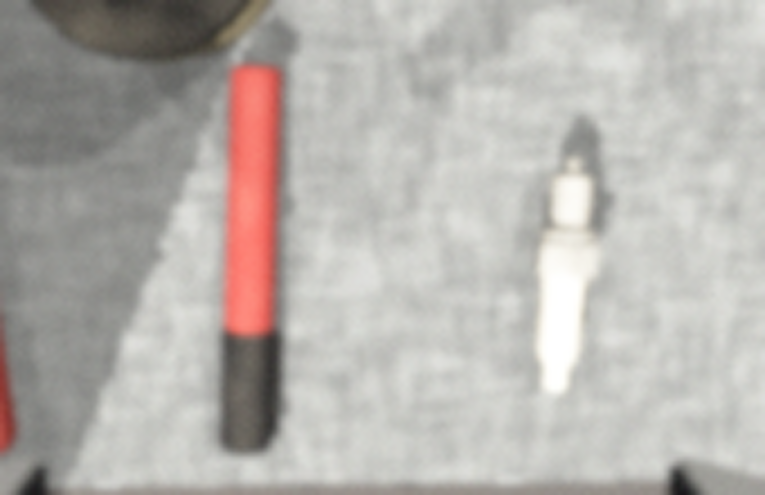

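```bash
python3 -m creep '[[[0,0,0],[0.79,-0.45,0],-1],[[0,0,0],[0.79,-0.45,0],-1],[[0,0,0],[0.78,-0.45,0.2],-1],[[0,0,0],[0,0,0.7],-1],[[0,0,0],[0,0,0.7],-1],[[0,0,0],[0,0,0.7],-1],[[0,0,0],[0,0,0.7],-1],[[0,0,0],[0,0,0.5],-1]]' 15 | sed -n '2p;4p'
python3 -m creep '[[[0,0,0],[0,0,0.34],-1],[[0,0,0],[0,0,0],-1],[[0,0,0],[0,0,0],1],[[0,0,0],[0,0,0],1],[[0,0,0],[0,0,0],1],[[0,0,0],[0,0,0],1],[[0,0,0],[0,0,0],1],[[0,0,0],[0,0,0],1]]' 15
python3 - <<'E'
from h import *
c=load("w5")
for n,U,V,z in[("tip",574,155,11),("bot",555,393,11),("hex",570,255,20),("mtop",256,66,12),("mbot",248,447,12),("mmid",252,257,12)]: print(n,np.round(pt(c,240+U/4.5,120+V/4.5,z),1))
E
```

```text
tcp_pos: [654.2, -124.0, 79.8]
contact_force: [0.6, 0.4, -1.3]
clock: 5.73
tcp_pos: [655.2, -125.3, 69.7]
eef_rot: [[1.0, 0.0, 0.001], [0.0, -1.0, -0.0], [0.001, 0.0, -1.0]]
contact_force: [-0.1, 0.2, 4.5]
gripper_width: 0.66
gripper_force: 15.0
tip [ 593.8 -243.1   11. ]
bot [ 520.2 -240.6   11. ]
hex [ 565.4 -241.7   20. ]
mtop [ 619.5 -149.4   12. ]
mbot [ 502.6 -144.7   12. ]
mmid [ 563.1 -147.1   12. ]
```

```bash
python3 -m creep '[[[0,0,0],[0,0,-0.7],1],[[0,0,0],[0,0,-0.8],1],[[0,0,0],[-0.22,-0.88,0],1],[[0,0,0],[-0.22,-0.88,0],1],[[0,0,0],[-0.22,-0.88,0],1],[[0,0,0],[-0.22,-0.88,0],1],[[0,0,0],[-0.22,-0.88,0],1],[[0,0,0],[-0.22,-0.88,0],1]]' | sed -n '2p;4,6p'
python3 -m creep '[[[0,0,0],[-0.22,-0.88,0],1],[[0,0,0],[-0.22,-0.88,0],1],[[0,0,0],[-0.22,-0.88,0],1],[[0,0,0],[-0.22,-0.88,0],1],[[0,0,0],[-0.22,-0.88,0],1],[[0,0,0],[-0.19,-0.88,0],1],[[0,0,0],[0,0,0],1],[[0,0,0],[0,0,0],1]]' | sed -n '2p;4,6p'
python3 -c "
from h import *
cap('wrist','w6');cap('scene','s6');go([550.5,298.6,74.5],-np.pi/2)"
```

```text
tcp_pos: [601.3, 87.5, 128.9]
contact_force: [0.4, -0.2, -1.9]
gripper_width: 0.659
gripper_force: 15.0
tcp_pos: [549.6, 298.6, 128.6]
contact_force: [0.4, -2.1, -2.1]
gripper_width: 0.658
gripper_force: 15.0
shift [ 0.   -0.05  1.35] turn [[0.0, 0.0, 0.0], [-0.0, 0.01, -30.0]] q [ 0.44  0.55  1.39 -0.    1.2   2.01] clk 7.17
```

View pics/w6.png

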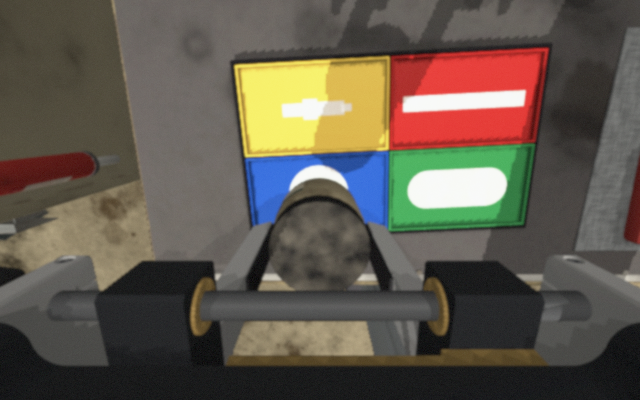

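```bash
python3 -c "
from seg import *
c=load('w6')
g=cv2.medianBlur(cv2.cvtColor(c['img'],cv2.COLOR_RGB2GRAY),5)[180:300,255:390]
k=cv2.HoughCircles(g,cv2.HOUGH_GRADIENT,1,30,param1=60,param2=10,minRadius=42,maxRadius=56)[0][:3]+[255,180,0];print(k,[np.round(pt(c,q[0],q[1],138),1) for q in k])
for v in (200,205,290,292):print(v,pt(c,320,v,138)[:2])
for ct in comps(masks(c)['white']):
  (x,y),b,wh=rect(ct);print((x,y),pt(c,x,y,7)[:2])
"
```

```text
[[319.5        245.5         49.90000153]] [array([551.8, 297.7, 138. ])]
200 [579.90474148 297.49062407]
205 [576.93408457 297.47938383]
290 [521.76879913 297.27065183]
292 [520.35467053 297.26530111]
(457.0, 179.5) [566.54991609 155.00123288]
(317.65673828125, 176.88726806640625) [568.87213304 299.46501099]
(316.0, 109.0) [635.92733516 301.18934536]
(463.5179748535156, 100.8411636352539) [643.87012961 158.59367662]
```

```bash
python3 -m creep '[[[0,0,0],[0,-0.02,0.4],1],[[0,0,0],[0,0,0.4],1],[[0,0,0],[0,0,0.3],1],[[0,0,0],[0,0,0.15],1],[[0,0,0],[0,0,0.1],1],[[0,0,0],[0,0,0.02],1],[[0,0,0],[0,0,0],1],[[0,0,0],[0,0,0],1]]' | sed -n '2p;4,6p'
```

```text
tcp_pos: [550.7, 298.0, 74.7]
contact_force: [0.3, -0.2, -0.8]
gripper_width: 0.66
gripper_force: 15.0
```

```bash
python3 -m creep '[[[0,0,0],[0,0,0.02],1],[[0,0,0],[0,0,0],-1],[[0,0,0],[0,0,0],-1],[[0,0,0],[0,0,0],-1],[[0,0,0],[0,0,0],-1],[[0,0,0],[0,0,-0.6],-1],[[0,0,0],[0,0,-0.9],-1],[[0,0,0],[0,0,-0.9],-1]]' | sed -n '2p;4,6p'
python3 - <<'E'
from h import *
cap('wrist','w7')
a,b,d=load('w1'),load('w5'),load('w7')
print(tri([ray(a,488,136),ray(b,592,208)]),[np.round(pt(a,u,136,100)[:2]) for u in(447,528)])
s=load('scene0');print([np.round(tri([ray(a,488,136),ray(s,404,v)])[0]) for v in(126,)])
g=cv2.cvtColor(d['img'],cv2.COLOR_RGB2GRAY);cv2.imwrite('pics/w7b.png',d['img'][:,:,::-1]); go([553.5,-343,150])
E
```

```text
tcp_pos: [549.9, 297.7, 169.8]
contact_force: [0.3, -1.5, -0.2]
gripper_width: 0.999
gripper_force: 0.0
(array([ 539.35785688, -485.54758416,   82.72294517]), [np.float64(2.8948138288359813), np.float64(2.8948138288357863)]) [array([ 538., -433.]), array([ 538., -513.])]
[array([ 538., -478.,   90.])]
shift [ 0.02 16.05  0.65] turn None q [0.44 0.5  1.34 0.   1.29 2.01] clk 8.55
```

View pics/w7b.png

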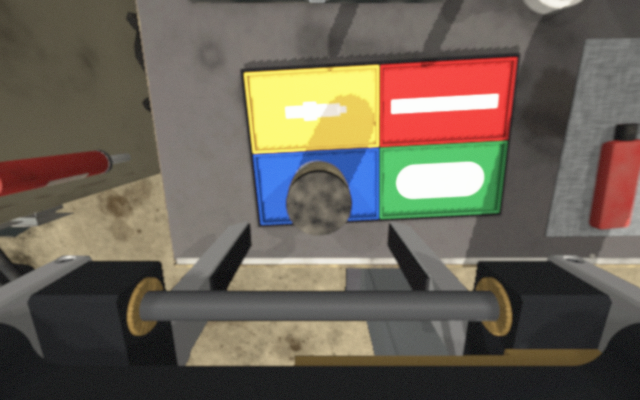

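Jar upright and centred in blue (lid at px 319,204). Now to the gauge.

```bash
python3 -m creep '[[[0,0,0],[0,1,0],-1],[[0,0,0],[0,1,0],-1],[[0,0,0],[0,1,0],-1],[[0,0,0],[0,1,0],-1],[[0,0,0],[0,1,0],-1],[[0,0,0],[0,1,0],-1],[[0,0,0],[0,1,0],-1],[[0,0,0],[0,1,0],-1]]' | sed -n '2p;4p'
python3 -m creep '[[[0,0,0],[0,1,0],-1],[[0,0,0],[0,1,0],-1],[[0,0,0],[0,1,0],-1],[[0,0,0],[0,1,0],-1],[[0,0,0],[0,1,0],-1],[[0,0,0],[0,1,0],-1],[[0,0,0],[0,1,0],-1],[[0,0,0],[0,1,0],-1]]' | sed -n '2p;4p'
python3 -m creep '[[[0,0,-0.67],[0,0,0],-1],[[0,0,0],[0,0,0.8],-1],[[0,0,0],[0,0,0.8],-1],[[0,0,0],[0,0,0.4],-1],[[0,0,0],[0,0,0],-1],[[0,0,0],[0,0,0],-1],[[0,0,0],[0,0,0],-1],[[0,0,0],[0,0,0],-1]]' | sed -n '2p;4p'
python3 -c "
from h import *
cap('wrist','w8');go([553.5,-343,22],-np.pi/2+np.radians(4))"
```

```text
tcp_pos: [550.2, -23.9, 169.4]
contact_force: [1.8, -0.3, -0.6]
tcp_pos: [550.2, -344.1, 169.3]
contact_force: [-0.2, -0.1, 0.4]
tcp_pos: [551.3, -342.4, 91.2]
contact_force: [0.4, -0.2, 0.1]
shift [0.05 0.02 1.72] turn [[0.02, -0.02, 0.01], [0.03, 0.03, -29.99]] q [-0.61  0.64  1.34 -0.    1.16  0.89] clk 10.6
```

View pics/w8.png

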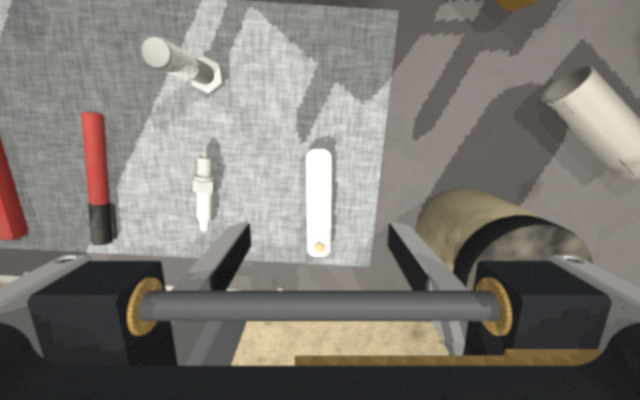

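```bash
python3 -c "
from h import *
c=load('w8');print([np.round(pt(c,319,v,15),1) for v in(149,257)])"
python3 -m creep '[[[0,0,0],[0.05,0.02,0.5],-0.2],[[0,0,0],[0,0,0.5],-0.2],[[0,0,0],[0,0,0.4],-0.2],[[0,0,0],[0,0,0.2],-0.2],[[0,0,0],[0,0,0.12],-0.2],[[0,0,0],[0,0,0],-0.2],[[0,0,0],[0,0,0],-0.2],[[0,0,0],[0,0,0],-0.2]]' 20 | sed -n '2p;4,5p'
```

```text
[array([ 603.1, -339.5,   15. ]), array([ 503.2, -346.5,   15. ])]
tcp_pos: [553.1, -343.0, 21.5]
contact_force: [-0.4, -0.1, -0.7]
gripper_width: 0.6
```

```bash
python3 -m creep '[[[0,0,0],[0,0,0],1],[[0,0,0],[0,0,0],1],[[0,0,0],[0,0,0],1],[[0,0,0],[0,0,0],1],[[0,0,0],[0,0,0],1],[[0,0,0],[0,0,-0.3],1],[[0,0,0],[0,0,-0.8],1],[[0,0,0],[0,0,-0.9],1]]' 20 | sed -n '2p;4,6p'
python3 -m creep '[[[0,0,0],[0.08,-0.95,0],1],[[0,0,0],[0.08,-0.95,0],1],[[0,0,0],[0.08,-0.95,0],1],[[0,0,0],[0.08,-0.95,0],1],[[0,0,0],[0.08,-0.95,0],1],[[0,0,0],[0.08,-0.95,0],1],[[0,0,0],[0.08,-0.95,0],1],[[0,0,0],[0.08,-0.95,0],1]]' | sed -n '2p;4,6p'
python3 -m creep '[[[0,0,0],[0.08,-0.95,0],1],[[0,0,0],[0.08,-0.95,0],1],[[0,0,0],[0.08,-0.95,0],1],[[0,0,0],[0.08,-0.95,0],1],[[0,0,0],[0.05,-0.96,0],1],[[0,0,-1],[0,0,0],1],[[0,0,-1],[0,0,0],1],[[0,0,-1],[0,0,0],1]]' | sed -n '2p;4,6p'
python3 -m creep '[[[0,0,-1],[0,0,0],1],[[0,0,-1],[0,0,0],1],[[0,0,-1],[0,0,0],1],[[0,0,-1],[0,0,0],1],[[0,0,-1],[0,0,0],1],[[0,0,-1],[0,0,0],1],[[0,0,-1],[0,0,0],1],[[0,0,-1],[0,0,0],1]]' | sed -n '2p;4,6p'
python3 -c "
from h import *
go([558,154.8,26],np.radians(2.9))"
```

```text
tcp_pos: [551.7, -342.0, 100.2]
contact_force: [1.1, -0.8, -0.6]
gripper_width: 0.233
gripper_force: 20.0
tcp_pos: [556.5, -35.8, 101.4]
contact_force: [1.5, 0.3, -1.8]
gripper_width: 0.23
gripper_force: 20.0
tcp_pos: [558.0, 154.2, 101.2]
contact_force: [0.2, 0.4, -0.8]
gripper_width: 0.227
gripper_force: 20.0
tcp_pos: [558.1, 153.4, 101.3]
contact_force: [0.5, 0.3, -1.4]
gripper_width: 0.23
gripper_force: 20.0
shift [ 0.03 -0.02  1.88] turn [[0.0, -0.0, -3.76], [-0.0, -0.01, 26.24]] q [0.2  0.49 1.56 0.   1.09 0.55] clk 13.93
```

```bash
python3 -m creep '[[[0,0,-1],[0,0,0],1],[[0,0,-1],[0,0,0],1],[[0,0,-1],[0,0,0],1],[[0,0,-0.76],[0,0,0],1],[[0,0,0],[0,0,0.5],1],[[0,0,0],[0,0,0.5],1],[[0,0,0],[0,0,0.3],1],[[0,0,0],[0,0,0],1]]' | sed -n '2p;4,6p'
python3 -c "
from h import *
go([558,154.8,25.7],np.radians(2.9));cap('wrist','w9')"
```

```text
tcp_pos: [556.9, 153.1, 46.5]
contact_force: [-0.7, -0.8, -1.6]
gripper_width: 0.234
gripper_force: 20.0
shift [0.04 0.03 0.52] turn [[-0.04, 0.01, -0.05], [0.01, 0.06, 29.95]] q [ 0.2   0.56  1.59 -0.    0.99  0.16] clk 14.6
```

View pics/w9.png

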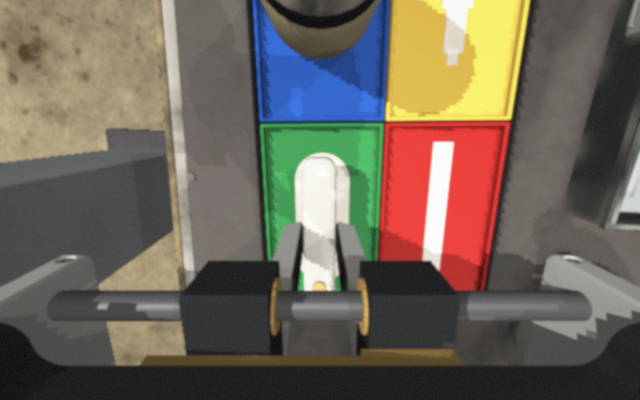

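The gauge sits over the green bar (px 320,220), aligned. Lowering and releasing.

```bash
python3 -m creep '[[[0,0,0],[0.04,0.03,0.2],1],[[0,0,0],[0,0,0.2],1],[[0,0,0],[0,0,0.12],1],[[0,0,0],[0,0,0],1],[[0,0,0],[0,0,0],1],[[0,0,0],[0,0,0],0.2],[[0,0,0],[0,0,0],0.2],[[0,0,0],[0,0,0],0.2]]' | sed -n '2,6p'
python3 -m creep '[[[0,0,0],[0,0,0],0.2],[[0,0,0],[0,0,-0.5],0.2],[[0,0,0],[0,0,-0.8],0.2],[[0,0,0],[0,0,-0.8],-0.4],[[0,0,0],[0,0,-0.8],-0.4],[[0,0,0],[0,0,0],-0.4],[[0,0,0],[0,0,0],-0.4],[[0,0,0],[0,0,0],-0.4]]' | sed -n '2p;4,6p'
python3 -c "
from h import *
cap('wrist','w10');go([563,-147,26],-np.pi/2)"
```

```text
tcp_pos: [559.2, 154.9, 27.6]
eef_rot: [[-0.045, 0.999, -0.0], [0.999, 0.045, -0.0], [-0.0, -0.0, -1.0]]
contact_force: [-0.5, -0.5, -0.4]
gripper_width: 0.388
gripper_force: 0.0
tcp_pos: [558.8, 154.9, 142.8]
contact_force: [-0.3, 0.3, 0.1]
gripper_width: 0.691
gripper_force: 0.0
shift [-7.54 -0.23  2.91] turn [[-0.01, 0.02, 15.43], [-0.02, -0.01, -14.57]] q [0.21 0.44 1.52 0.   1.18 0.16] clk 16.03
```

View pics/w10.png

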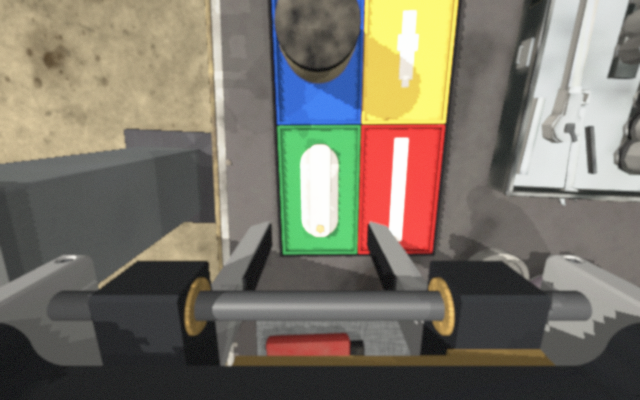

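```bash
python3 -m creep '[[[0,0,0],[-0.94,-0.03,0],-0.2],[[0,0,0],[-0.94,-0.03,0],-0.2],[[0,0,0],[-0.94,-0.03,0],-0.2],[[0,0,0],[-0.94,-0.03,0],-0.2],[[0,0,0],[-0.94,-0.03,0],-0.2],[[0,0,0],[-0.94,-0.03,0],-0.2],[[0,0,0],[-0.94,-0.03,0],-0.2],[[0,0,0],[-0.94,-0.03,0],-0.2]]' | sed -n '2p;4p'
python3 -m creep '[[[0,0,1],[0,0,0],-0.2],[[0,0,1],[0,0,0],-0.2],[[0,0,1],[0,0,0],-0.2],[[0,0,1],[0,0,0],-0.2],[[0,0,1],[0,0,0],-0.2],[[0,0,1],[0,0,0],-0.2],[[0,0,1],[0,0,0],-0.2],[[0,0,1],[0,0,0],-0.2]]' | sed -n '2p;4p'
python3 -m creep '[[[0,0,1],[0,0,0.3],-0.2],[[0,0,1],[0,0,0.3],-0.2],[[0,0,1],[0,0,0.3],-0.2],[[0,0,1],[0,0,0.2],-0.2],[[0,0,1],[0,0,0.2],-0.2],[[0,0,1],[0,0,0],-0.2],[[0,0,1],[0,0,0],-0.2],[[0,0,0.8],[0,0,0],-0.2]]' | sed -n '2p;4p'
python3 -c "
from h import *
cap('wrist','w11');go([562,-147,22],-np.pi/2-.04)"
```

```text
tcp_pos: [562.5, -147.7, 142.1]
contact_force: [0.1, 0.6, -0.0]
tcp_pos: [562.7, -145.8, 142.0]
contact_force: [-0.5, -0.0, 0.3]
tcp_pos: [562.6, -145.7, 89.8]
contact_force: [0.1, 0.5, 0.1]
shift [-0.01  0.03  1.7 ] turn [[-0.01, 0.03, -0.09], [0.04, 0.01, 29.91]] q [-0.32  0.51  1.56  0.    1.08  1.3 ] clk 18.08
```

View pics/w11.png

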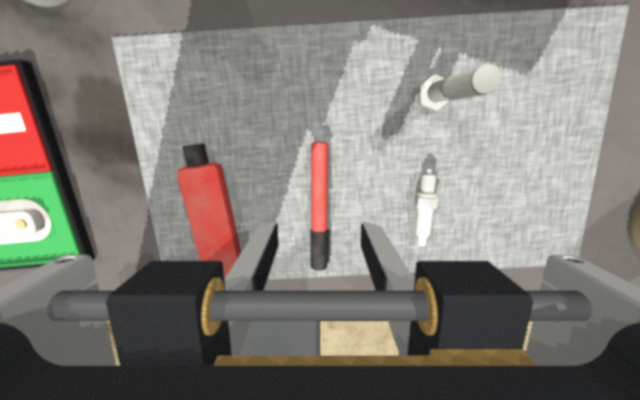

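```bash
python3 -c "
from h import *
c=load('w11')
for n,u,v,z in[('mt',320,141,12),('mb',319,270,12),('pt',429,167,10),('pb',422,247,10),('ph',427,200,20)]:print(n,np.round(pt(c,u,v,z),1))"
python3 -m creep '[[[0,0,-0.09],[-0.02,0.03,0.5],-0.2],[[0,0,0],[0,0,0.5],-0.2],[[0,0,0],[0,0,0.4],-0.2],[[0,0,0],[0,0,0.2],-0.2],[[0,0,0],[0,0,0.1],-0.2],[[0,0,0],[0,0,0],-0.2],[[0,0,0],[0,0,0],-0.2],[[0,0,0],[0,0,0],-0.2]]' 12 | sed -n '2p;4,5p'
```

```text
mt [ 620.6 -149.7   12. ]
mb [ 499.3 -143.5   12. ]
pt [ 593.9 -243.9   10. ]
pb [ 518.1 -241.6   10. ]
ph [ 566.9 -239.9   20. ]
tcp_pos: [562.9, -147.2, 24.5]
contact_force: [0.2, 0.3, -0.1]
gripper_width: 0.6
```

```bash
python3 -m creep '[[[0,0,0],[-0.05,0,0.06],-0.2],[[0,0,0],[0,0,0],1],[[0,0,0],[0,0,0],1],[[0,0,0],[0,0,0],1],[[0,0,0],[0,0,0],1],[[0,0,0],[0,0,0],1],[[0,0,0],[0,0,0],1],[[0,0,0],[0,0,0],1]]' 12 | sed -n '2,6p'
python3 -m creep '[[[0,0,0],[0,0,-0.3],1],[[0,0,0],[0,0,-0.6],1],[[0,0,0],[0,0,-0.7],1],[[0,0,0],[0,0,-0.4],1],[[0,0,0],[0,0,0],1],[[0,0,0],[0,0,0],1],[[0,0,0],[0,0,0],1],[[0,0,0],[0,0,0],1]]' | sed -n '2,6p'
python3 -c "
from h import *
go([643.7,159.1,100])"
```

```text
tcp_pos: [560.4, -147.1, 21.3]
eef_rot: [[1.0, -0.029, -0.0], [-0.029, -1.0, -0.0], [-0.0, 0.0, -1.0]]
contact_force: [0.1, 1.0, -0.5]
gripper_width: 0.176
gripper_force: 12.0
tcp_pos: [559.9, -146.9, 100.1]
eef_rot: [[1.0, -0.029, -0.002], [-0.029, -1.0, 0.001], [-0.002, -0.001, -1.0]]
contact_force: [0.2, -0.5, -0.0]
gripper_width: 0.175
gripper_force: 12.0
shift [ 1.87 -7.71  0.  ] turn None q [-0.32  0.49  1.56 -0.    1.1   1.28] clk 20.08
```

```bash
python3 -m creep '[[[0,0,0],[0.23,-0.96,0],1],[[0,0,0],[0.23,-0.96,0],1],[[0,0,0],[0.23,-0.96,0],1],[[0,0,0],[0.23,-0.96,0],1],[[0,0,0],[0.23,-0.96,0],1],[[0,0,0],[0.24,-0.97,0],1],[[0,0,0],[0.24,-0.97,0],1],[[0,0,0],[0.24,-0.97,0],1]]' | sed -n '2p;5p'
python3 -m creep '[[[0,0,-1],[0,0,0],1],[[0,0,-1],[0,0,0],1],[[0,0,-1],[0,0,0],1],[[0,0,-1],[0,0,0],1],[[0,0,-1],[0,0,0],1],[[0,0,-1],[0,0,0],1],[[0,0,-1],[0,0,0],1],[[0,0,-1],[0,0,0],1]]' | sed -n '2p;5p'
python3 -m creep '[[[0,0,-1],[0,0,0],1],[[0,0,-1],[0,0,0],1],[[0,0,-1],[0,0,0],1],[[0,0,-1],[0,0,0.3],1],[[0,0,-1],[0,0,0.3],1],[[0,0,-1],[0,0,0.4],1],[[0,0,-0.96],[0,0,0.3],1],[[0,0,-0.8],[0,0,0],1]]' | sed -n '2p;5p'
python3 -c "
from h import *
go([643.7,159.1,25.5],np.radians(2.9));cap('wrist','w12')"
```

```text
tcp_pos: [643.9, 161.0, 100.0]
gripper_width: 0.172
tcp_pos: [643.7, 159.0, 99.9]
gripper_width: 0.181
tcp_pos: [642.3, 158.7, 45.0]
gripper_width: 0.173
shift [0.01 0.04 0.49] turn [[-0.06, 0.01, 0.05], [-0.01, -0.09, -29.95]] q [ 0.19  0.73  1.31 -0.    1.11  0.13] clk 22.08
```

View pics/w12.png

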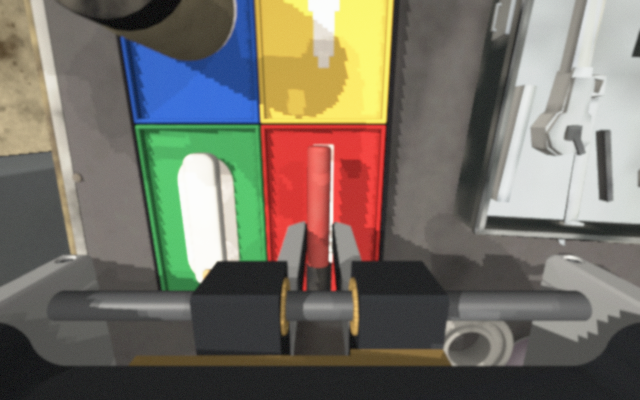

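```bash
python3 -c "
from seg import *
c=load('w12')
print('mk end',pt(c,319,145,36),'bar end right corner',pt(c,334,145,7),'bar l',pt(c,313,145,7))
h=cv2.cvtColor(c['img'],cv2.COLOR_RGB2HSV)
for v in(160,200):
  print(v,[(u,h[v,u].tolist()) for u in list(range(258,268))+list(range(304,340,2))+list(range(378,390))])
  print([pt(c,u,v,12)[:2] for u in(264,384)])
"
```

```text
mk end [637.85314123 218.80320814  36.        ] bar end right corner [648.42335875 217.30049487   7.        ] bar l [633.54691129 216.46579159   7.        ]
160 [(258, [66, 143, 169]), (259, [65, 141, 152]), (260, [65, 138, 120]), (261, [44, 113, 88]), (262, [9, 174, 123]), (263, [3, 186, 182]), (264, [1, 194, 204]), (265, [1, 196, 183]), (266, [1, 195, 148]), (267, [1, 200, 126]), (304, [1, 190, 227]), (306, [1, 187, 225]), (308, [1, 166, 221]), (310, [2, 160, 232]), (312, [2, 152, 240]), (314, [2, 144, 242]), (316, [2, 142, 241]), (318, [3, 143, 237]), (320, [3, 142, 230]), (322, [3, 146, 222]), (324, [2, 150, 206]), (326, [2, 157, 182]), (328, [2, 161, 154]), (330, [4, 86, 169]), (332, [8, 53, 240]), (334, [2, 148, 233]), (336, [0, 188, 229]), (338, [1, 190, 227]), (378, [1, 197, 195]), (379, [1, 195, 196]), (380, [1, 193, 221]), (381, [1, 190, 232]), (382, [1, 194, 223]), (383, [1, 196, 172]), (384, [0, 168, 105]), (385, [177, 97, 55]), (386, [160, 19, 40]), (387, [170, 18, 42]), (388, [10, 17, 45]), (389, [6, 22, 58])]
[array([599.82467737, 204.53644593]), array([683.84121846, 2
[... 271 characters left out ...]
6, [1, 191, 212]), (308, [1, 166, 214]), (310, [2, 158, 227]), (312, [2, 150, 234]), (314, [2, 148, 236]), (316, [3, 150, 235]), (318, [2, 150, 231]), (320, [2, 152, 222]), (322, [2, 150, 212]), (324, [2, 151, 191]), (326, [2, 158, 168]), (328, [2, 142, 144]), (330, [7, 30, 211]), (332, [6, 36, 248]), (334, [1, 164, 245]), (336, [1, 185, 245]), (338, [1, 186, 244]), (378, [1, 194, 224]), (379, [1, 191, 231]), (380, [1, 194, 216]), (381, [0, 192, 163]), (382, [0, 158, 97]), (383, [178, 65, 51]), (384, [173, 25, 41]), (385, [20, 17, 45]), (386, [10, 15, 51]), (387, [15, 17, 60]), (388, [5, 22, 70]), (389, [18, 18, 72])]
[array([599.99193465, 175.38137118]), array([687.16179784, 180.3749357 ])]
```

```bash
python3 -m creep '[[[0,0,0.05],[0,0.06,0.2],1],[[0,0,0],[0,0,0.19],1],[[0,0,0],[0,0,0.1],1],[[0,0,0],[0,0,0],1],[[0,0,0],[0,0,0],1],[[0,0,0],[0,0,0],1],[[0,0,0],[0,0,0],1],[[0,0,0],[0,0,0],1]]' | sed -n '2p;4,6p'
python3 -c "
from h import *
go([643.7,159.1,25.3],np.radians(2.9))"
```

```text
tcp_pos: [646.7, 159.2, 30.0]
contact_force: [0.7, -0.5, -0.8]
gripper_width: 0.175
gripper_force: 12.0
shift [ 0.   -0.07  0.12] turn [[0.01, -0.0, -0.05], [-0.0, -0.01, 29.95]] q [ 0.19  0.75  1.31 -0.    1.08  0.14] clk 22.8
```

```bash
python3 -m creep '[[[0,0,0],[0,-0.05,0.06],1],[[0,0,0],[0,0,0.05],1],[[0,0,0],[0,0,0],1],[[0,0,0],[0,0,0],1],[[0,0,0],[0,0,0],1],[[0,0,0],[0,0,0],1],[[0,0,0],[0,0,0],1],[[0,0,0],[0,0,0],1]]' | sed -n '2p;4,6p'
python3 -c "
from h import *
go([643.7,159.1,25.3],np.radians(2.9))
c=cap('wrist','w13')
h=cv2.cvtColor(c['img'],cv2.COLOR_RGB2HSV)
for v in(150,175,200):
  wh=[u for u in range(295,345) if h[v,u,1]<90 and h[v,u,2]>150]; mk=[u for u in range(295,345) if 95<=h[v,u,1]<172 and h[v,u,2]>140]
  print(v,wh and (wh[0],wh[-1]),mk and (mk[0],mk[-1]))
"
```

```text
tcp_pos: [644.5, 159.1, 25.2]
contact_force: [-0.2, 0.7, -0.5]
gripper_width: 0.175
gripper_force: 12.0
shift [ 0.   -0.02 -0.  ] turn [[-0.0, 0.0, -0.05], [0.0, 0.0, 29.95]] q [ 0.19  0.75  1.32 -0.    1.07  0.14] clk 23.47
150 [] (308, 329)
175 [] (308, 328)
200 [] (308, 329)
```

The marker now covers the white bar completely. Releasing gently.

```bash
python3 -m creep '[[[0,0,0],[0,0,0],0.5],[[0,0,0],[0,0,0],0.5],[[0,0,0],[0,0,0],0.5],[[0,0,0],[0,0,0],0.5],[[0,0,0],[0,0,-0.3],0.5],[[0,0,0],[0,0,-0.7],0.5],[[0,0,0],[0,0,-0.9],0.5],[[0,0,0],[0,0,-0.9],0.5]]' | sed -n '2p;4,6p'
python3 -m creep '[[[0,0,0],[-0.4,0,0],-0.2],[[0,0,0],[-0.4,0,0],-0.2],[[0,0,0],[0,0,0],-0.2],[[0,0,0],[0,0,0],-0.2],[[0,0,0],[0,0,0],-0.2],[[0,0,0],[0,0,0],-0.2],[[0,0,0],[0,0,0],-0.2],[[0,0,0],[0,0,0],-0.2]]' | sed -n '2p;4,6p'
python3 -c "
from h import *
cap('wrist','w14');go([563,-241.5,80],-np.pi/2)"
```

```text
tcp_pos: [644.1, 159.0, 139.1]
contact_force: [0.5, -0.0, 1.6]
gripper_width: 0.246
gripper_force: 0.0
tcp_pos: [645.8, 127.5, 136.8]
contact_force: [-0.0, 0.4, 0.6]
gripper_width: 0.602
gripper_force: 0.0
shift [-9.12 -2.49  1.42] turn [[-0.0, 0.0, 15.44], [-0.0, -0.0, -14.56]] q [0.14 0.61 1.27 0.   1.26 0.09] clk 24.9
```

View pics/w14.png

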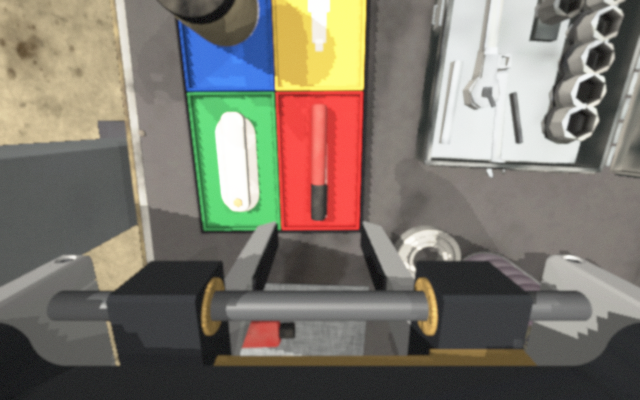

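```bash
python3 -m creep '[[[0,0,0],[-0.91,-0.25,0],-0.2],[[0,0,0],[-0.91,-0.25,0],-0.2],[[0,0,0],[-0.91,-0.25,0],-0.2],[[0,0,0],[-0.91,-0.25,0],-0.2],[[0,0,0],[-0.91,-0.25,0],-0.2],[[0,0,0],[-0.91,-0.25,0],-0.2],[[0,0,0],[-0.91,-0.25,0],-0.2],[[0,0,0],[-0.91,-0.25,0],-0.2]]' | sed -n '2p;4p'
python3 -m creep '[[[0,0,0],[-0.92,-0.27,0],-0.2],[[0,0,0],[-0.92,-0.27,0],-0.2],[[0,0,1],[0,0,0],-0.2],[[0,0,1],[0,0,0],-0.2],[[0,0,1],[0,0,0],-0.2],[[0,0,1],[0,0,0],-0.2],[[0,0,1],[0,0,0],-0.2],[[0,0,1],[0,0,0],-0.2]]' | sed -n '2p;4p'
python3 -m creep '[[[0,0,1],[0,0,0],-0.2],[[0,0,1],[0,0,0],-0.2],[[0,0,1],[0,0,0],-0.2],[[0,0,1],[0,0,0],-0.2],[[0,0,1],[0,0,0],-0.2],[[0,0,1],[0,0,0],-0.2],[[0,0,1],[0,0,0],-0.2],[[0,0,1],[0,0,0],-0.2]]' | sed -n '2p;4p'
python3 -m creep '[[[0,0,1],[0,0,0],-0.2],[[0,0,0.74],[0,0,0],-0.2],[[0,0,0],[0,0,0.6],-0.2],[[0,0,0],[0,0,0.6],-0.2],[[0,0,0],[0,0,0.2],-0.2],[[0,0,0],[0,0,0],-0.2],[[0,0,0],[0,0,0],-0.2],[[0,0,0],[0,0,0],-0.2]]' | sed -n '2p;4p'
python3 -c "
from h import *
cap('wrist','w15');go([561,-241.8,22],-np.pi/2-.032)"
```

```text
tcp_pos: [578.7, -168.9, 137.4]
contact_force: [0.7, 0.2, 0.5]
tcp_pos: [561.1, -241.8, 137.2]
contact_force: [-0.6, -0.4, 0.8]
tcp_pos: [561.1, -241.8, 137.2]
contact_force: [-0.2, -0.1, -0.0]
tcp_pos: [561.7, -242.2, 82.7]
contact_force: [-0.4, -0.5, -0.0]
shift [-0.02 -0.01  1.52] turn [[0.01, -0.02, 0.0], [0.03, 0.01, -30.0]] q [-0.47  0.57  1.47  0.    1.09  1.14] clk 27.62
```

View pics/w15.png

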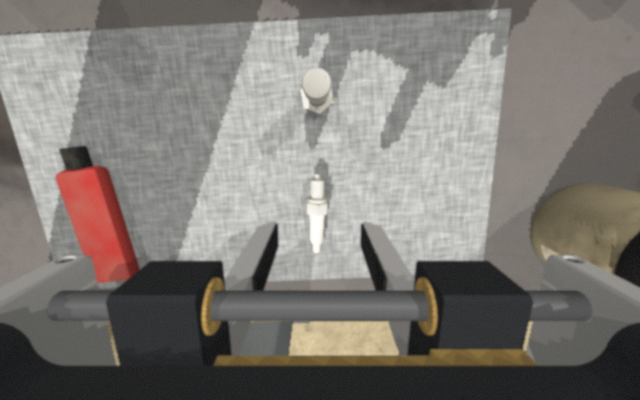

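I have now viewed 17 pictures, three over the limit of 14, so I won't view any more. From here I measure numerically only. The plug runs from px (317,176) to (316,251) with the hexagon at v≈207.

```bash
python3 -c "
from h import *
c=load('w15')
for n,u,v,z in[('t',317,176,12),('b',316,251,12),('h',317,207,18)]:print(n,np.round(pt(c,u,v,z),1))"
python3 -m creep '[[[0,0,0],[0,0,0.5],-0.2],[[0,0,0],[0,0,0.5],-0.2],[[0,0,0],[0,0,0.3],-0.2],[[0,0,0],[0,0,0.15],-0.2],[[0,0,0],[0,0,0.07],-0.2],[[0,0,0],[0,0,0],-0.2],[[0,0,0],[0,0,0],-0.2],[[0,0,0],[0,0,0],-0.2]]' 12 | sed -n '2p;4,5p'
```

```text
t [ 591.4 -242.1   12. ]
b [ 522.2 -238.9   12. ]
h [ 565.8 -241.3   18. ]
tcp_pos: [561.5, -242.2, 21.4]
contact_force: [0.1, -0.8, -0.6]
gripper_width: 0.601
```

```bash
python3 -m creep '[[[0,0,0],[0,0,0],1],[[0,0,0],[0,0,0],1],[[0,0,0],[0,0,0],1],[[0,0,0],[0,0,0],1],[[0,0,0],[0,0,0],1],[[0,0,0],[0,0,-0.3],1],[[0,0,0],[0,0,-0.6],1],[[0,0,0],[0,0,-0.8],1]]' 12 | sed -n '2p;4,6p'
python3 -m creep '[[[0,0,0],[0,0,-0.9],1],[[0,0,0],[0.1,-0.95,0],1],[[0,0,0],[0.1,-0.95,0],1],[[0,0,0],[0.1,-0.95,0],1],[[0,0,0],[0.1,-0.95,0],1],[[0,0,0],[0.1,-0.95,0],1],[[0,0,0],[0.1,-0.95,0],1],[[0,0,0],[0.1,-0.95,0],1]]' | sed -n '2p;4,6p'
python3 -m creep '[[[0,0,0],[0.1,-0.95,0],1],[[0,0,0],[0.1,-0.95,0],1],[[0,0,0],[0.1,-0.95,0],1],[[0,0,0],[0.1,-0.95,0],1],[[0,0,0],[0.1,-0.95,0],1],[[0,0,0],[0.1,-0.95,0],1],[[0,0,0],[0.1,-0.95,0],1],[[0,0,0],[0.02,-0.5,0],1]]' | sed -n '2p;4,6p'
python3 -c "
from h import *
go([636,306.7,40],np.radians(2.9))"
```

```text
tcp_pos: [560.1, -241.4, 88.1]
contact_force: [-0.2, -0.5, 0.8]
gripper_width: 0.069
gripper_force: 0.0
tcp_pos: [597.6, 24.9, 125.6]
contact_force: [-0.8, -0.9, 0.0]
gripper_width: 0.004
gripper_force: 0.0
tcp_pos: [635.1, 312.0, 125.3]
contact_force: [0.2, -0.5, 0.8]
gripper_width: 0.008
gripper_force: 0.0
shift [0.02 0.13 2.13] turn [[-0.0, -0.01, -15.77], [-0.01, 0.0, 14.23]] q [0.4  0.74 1.1  0.   1.31 2.01] clk 30.28
```

The fingers had not finished closing when the lift began, so the plug stayed behind. I'm going back and finding it numerically.

```bash
python3 -m creep '[[[0,0,0],[-0.1,0.95,0],-0.2],[[0,0,0],[-0.1,0.95,0],-0.2],[[0,0,0],[-0.1,0.95,0],-0.2],[[0,0,0],[-0.1,0.95,0],-0.2],[[0,0,0],[-0.1,0.95,0],-0.2],[[0,0,0],[-0.1,0.95,0],-0.2],[[0,0,0],[-0.1,0.95,0],-0.2],[[0,0,0],[-0.1,0.95,0],-0.2]]' | sed -n '2p;4p'
python3 -m creep '[[[0,0,0],[-0.1,0.95,0],-0.2],[[0,0,0],[-0.1,0.95,0],-0.2],[[0,0,0],[-0.1,0.95,0],-0.2],[[0,0,0],[-0.1,0.95,0],-0.2],[[0,0,0],[-0.1,0.95,0],-0.2],[[0,0,0],[-0.1,0.95,0],-0.2],[[0,0,0],[0,0.3,0],-0.2],[[0,0,0],[0,0,0],-0.2]]' | sed -n '2p;4p'
python3 - <<'E'
from seg import *
c=cap('wrist','w16')
h=cv2.cvtColor(c['img'],cv2.COLOR_RGB2HSV).astype(int)
for th in(215,225,235):
    m=(h[...,2]>th)&(h[...,1]<60); m[225:]=0
    for ct in comps(m,80):
        (x,y),b,wh=rect(ct)
        P=[pt(c,*q,12) for q in b];L=[np.linalg.norm(P[1]-P[0]),np.linalg.norm(P[2]-P[1])];e=P[1]-P[0] if L[0]>L[1] else P[2]-P[1]
        print(th,np.round([x,y],1),np.round(L),np.round(np.mean(P,0)[:2],1),round(np.degrees(np.arctan2(e[1],e[0]))%180,1))
print(proj(c,[556.8,-240.5,12]))
E
```

```text
tcp_pos: [593.3, 3.5, 125.6]
contact_force: [0.6, -0.7, -0.0]
tcp_pos: [561.6, -236.7, 125.2]
contact_force: [0.2, 0.1, 0.5]
215 [322. 198.] [16. 55.] [ 559.9 -240.4] 178.5
215 [321.4 104.5] [16. 27.] [ 651.5 -242.8] 75.8
215 [324.4  88.3] [14. 18.] [ 665.7 -246.1] 70.7
225 [322. 198.] [16. 55.] [ 559.9 -240.4] 178.5
225 [321.1 104.6] [15. 27.] [ 651.5 -242.6] 74.1
235 [322.  198.5] [14. 54.] [ 559.4 -240.4] 178.5
[322.21806916 201.51987965]
```

The plug hasn't moved (centre y −240.4, where it was). Grasping again with a longer close.

```bash
python3 -m creep '[[[0,0,0],[0,0.1,0.6],-0.2],[[0,0,0],[0,0,0.6],-0.2],[[0,0,0],[0,0,0.6],-0.2],[[0,0,0],[0,0,0.5],-0.2],[[0,0,0],[0,0,0.2],-0.2],[[0,0,0],[0,0,0.09],-0.2],[[0,0,0],[0,0,0],0.2],[[0,0,0],[0,0,0],0.2]]' 12 | sed -n '2p;4,6p'
python3 -m creep '[[[0,0,0],[0,0,0],1],[[0,0,0],[0,0,0],1],[[0,0,0],[0,0,0],1],[[0,0,0],[0,0,0],1],[[0,0,0],[0,0,0],1],[[0,0,0],[0,0,0],1],[[0,0,0],[0,0,0],1],[[0,0,0],[0,0,0],1]]' 12 | sed -n '2p;4,6p'
```

```text
tcp_pos: [562.8, -237.4, 22.1]
contact_force: [-0.8, 0.8, 0.8]
gripper_width: 0.492
gripper_force: 0.0
tcp_pos: [562.1, -238.0, 21.1]
contact_force: [-1.1, 0.6, 3.8]
gripper_width: 0.171
gripper_force: 12.0
```

```bash
python3 -m creep '[[[0,0,0],[0,0,-0.3],1],[[0,0,0],[0,0,-0.6],1],[[0,0,0],[0,0,-0.8],1],[[0,0,0],[0,0,-0.9],1],[[0,0,0],[0,0,0],1],[[0,0,0],[0,0,0],1],[[0,0,0],[0,0,0],1],[[0,0,0],[0,0,0],1]]' 12 | sed -n '2p;4,6p'
python3 - <<'E'
from seg import *
c=cap('wrist','w17');s=arm.read_state();print(s['tcp_pos'])
h=cv2.cvtColor(c['img'],cv2.COLOR_RGB2HSV).astype(int)
z=12+s['tcp_pos'][2]-21.5
m=((h[...,2]>150)&(h[...,1]<70)).astype(np.uint8)
for v in range(150,285,5): 
    r=[u for u in range(290,350) if m[v,u]]; print(v,(r[0],r[-1],len(r)) if r else None,end=' ')
print([ (v,np.round(pt(c,319,v,z)[:2],1)) for v in(190,240,280)])
go([636,306.7,100],np.radians(2.9))
E
```

```text
tcp_pos: [561.4, -237.7, 123.7]
contact_force: [0.1, -0.3, -0.6]
gripper_width: 0.173
gripper_force: 12.0
[ 561.45423685 -237.7175343   123.58531411]
150 (290, 349, 60) 155 (290, 349, 60) 160 (290, 349, 60) 165 (290, 349, 60) 170 (290, 349, 60) 175 (290, 349, 60) 180 (290, 349, 60) 185 (290, 349, 60) 190 (290, 349, 60) 195 (290, 349, 60) 200 (290, 349, 59) 205 (290, 349, 60) 210 (290, 349, 60) 215 (290, 349, 60) 220 (290, 349, 58) 225 (290, 349, 47) 230 (290, 349, 45) 235 (290, 349, 42) 240 (291, 349, 41) 245 (290, 349, 41) 250 (290, 349, 40) 255 (294, 349, 37) 260 (308, 349, 28) 265 (309, 348, 26) 270 (309, 348, 23) 275 (309, 328, 20) 280 (311, 326, 16) [(190, array([ 593.1, -239.4])), (240, array([ 558.9, -238.3])), (280, array([ 529. , -237.3]))]
shift [  1.43 -13.66   0.6 ] turn [[-0.02, 0.01, -15.79], [0.01, 0.02, 14.21]] q [-0.46  0.52  1.44 -0.    1.18  1.14] clk 33.72
```

```bash
python3 -m creep '[[[0,0,0],[0.1,-0.91,0],1],[[0,0,0],[0.1,-0.91,0],1],[[0,0,0],[0.1,-0.91,0],1],[[0,0,0],[0.1,-0.91,0],1],[[0,0,0],[0.1,-0.91,0],1],[[0,0,0],[0.1,-0.91,0],1],[[0,0,0],[0.1,-0.91,0],1],[[0,0,0],[0.1,-0.91,0],1]]' | sed -n '2p;5p'
python3 -m creep '[[[0,0,0],[0.1,-0.91,0],1],[[0,0,0],[0.09,-0.91,0],1],[[0,0,0],[0.09,-0.91,0],1],[[0,0,0],[0.09,-0.91,0],1],[[0,0,0],[0.09,-0.91,0],1],[[0,0,0],[0.09,-0.91,0],1],[[0,0,0],[0.09,-0.91,0],1],[[0,0,-0.8],[0,0,0],1]]' | sed -n '2p;5p'
python3 -m creep '[[[0,0,-1],[0,0,0],1],[[0,0,-1],[0,0,0],1],[[0,0,-1],[0,0,0],1],[[0,0,-1],[0,0,0],1],[[0,0,-1],[0,0,0],1],[[0,0,-1],[0,0,0],1],[[0,0,-1],[0,0,0],1],[[0,0,-1],[0,0,0],1]]' | sed -n '2p;5p'
python3 -m creep '[[[0,0,-1],[0,0,0],1],[[0,0,-1],[0,0,0],1],[[0,0,-1],[0,0,0],1],[[0,0,-1],[0,0,0],1],[[0,0,-1],[0,0,0],1],[[0,0,-1],[0,0,0],1],[[0,0,-1],[0,0,0],1],[[0,0,0],[0,0,0],1]]' | sed -n '2p;5p'
python3 - <<'E'
from seg import *
c=cap('wrist','w18');s=arm.read_state();go([636,306.7,26],np.radians(2.9))
h=cv2.cvtColor(c['img'],cv2.COLOR_RGB2HSV).astype(int)
z=12+s['tcp_pos'][2]-21.5
ye=(h[...,0]>18)&(h[...,0]<34)&(h[...,1]>100)
for v in range(140,290,6):
    r=[u for u in range(292,346) if not ye[v,u]]; print(v,(r[0],r[-1],len(r)) if r else None,end=' ')
print([(v,np.round(pt(c,319,v,z)[:2],1)) for v in(180,190,200,240,280)])
E
```

```text
tcp_pos: [602.9, 53.9, 123.9]
gripper_width: 0.175
tcp_pos: [635.9, 311.8, 123.0]
gripper_width: 0.176
tcp_pos: [636.7, 305.8, 123.4]
gripper_width: 0.174
tcp_pos: [636.7, 305.8, 123.5]
gripper_width: 0.171
shift [ 0.02 -0.01  2.44] turn [[-0.02, 0.01, -0.01], [0.01, 0.02, 29.99]] q [ 0.4   0.74  1.1  -0.    1.3   0.35] clk 36.43
140 None 146 None 152 None 158 None 164 None 170 (313, 327, 15) 176 (313, 327, 15) 182 (313, 327, 15) 188 (310, 329, 20) 194 (309, 330, 22) 200 (310, 328, 19) 206 (310, 328, 19) 212 (309, 327, 19) 218 (310, 328, 19) 224 (294, 344, 51) 230 (292, 345, 54) 236 (292, 345, 54) 242 (292, 345, 54) 248 (292, 345, 45) 254 (292, 345, 43) 260 (292, 345, 42) 266 (292, 345, 54) 272 (292, 345, 54) 278 (292, 345, 54) 284 (292, 345, 54) [(180, array([633.4, 344.2])), (190, array([633.8, 337.8])), (200, array([634.2, 331.2])), (240, array([635.7, 303.7])), (280, array([637.4, 273.9]))]
```

```bash
python3 - <<'E'
from seg import *
c=load('w18')
print('outline ends',proj(c,[634.5,336,7]),proj(c,[636,301,7]),'tip exp',proj(c,[635,336,114]))
print([(v,c['img'][v,320].tolist()) for v in range(160,222,3)])
print([(v,c['img'][v,311].tolist()) for v in range(166,200,3)])
E
python3 -m creep '[[[0,0,0],[0,0,0.6],1],[[0,0,0],[0,0,0.6],1],[[0,0,0],[0,0,0.6],1],[[0,0,0],[0,0,0.2],1],[[0,0,0],[0,0,0],1],[[0,0,0],[0,0,0],1],[[0,0,0],[0,0,0],1],[[0,0,0],[0,0,0],1]]' | sed -n '2p;4,6p'
python3 - <<'E'
from seg import *
c=cap('wrist','w19');s=arm.read_state();go([636,306,26],np.radians(2.9))
z=12+s['tcp_pos'][2]-21.5
print([(v,c['img'][v,320].tolist()) for v in range(150,222,3)])
print('outline end',proj(c,[634.5,336,7]),[(v,np.round(pt(c,319,v,z)[:2],1)) for v in(170,180,190,200,210)])
E
```

```text
outline ends [319.78523073 167.38398649] [319.30468455 200.91122839] tip exp [320.71691681 192.76267298]
[(160, [254, 253, 132]), (163, [254, 253, 131]), (166, [254, 253, 133]), (169, [254, 254, 231]), (172, [255, 255, 254]), (175, [254, 255, 254]), (178, [254, 255, 254]), (181, [254, 255, 254]), (184, [255, 255, 254]), (187, [255, 255, 254]), (190, [247, 248, 245]), (193, [209, 205, 193]), (196, [218, 211, 199]), (199, [199, 193, 183]), (202, [223, 221, 208]), (205, [233, 229, 220]), (208, [229, 226, 215]), (211, [230, 226, 218]), (214, [232, 227, 218]), (217, [232, 229, 220]), (220, [232, 229, 219])]
[(166, [254, 253, 132]), (169, [254, 253, 133]), (172, [254, 253, 131]), (175, [254, 253, 134]), (178, [254, 253, 133]), (181, [254, 253, 133]), (184, [254, 253, 133]), (187, [254, 253, 145]), (190, [254, 254, 247]), (193, [254, 254, 250]), (196, [254, 254, 246]), (199, [207, 201, 172])]
tcp_pos: [637.8, 306.2, 46.6]
contact_force: [-0.4, -0.3, -0.1]
gripper_width: 0.174
gripper_force: 12.0
shift [-0.   -0.04  0.51] turn [[0.02, -0.01, 0.01], [0.01, 0.03, -29.99]] q [0.4  0.82 1.15 0.   1.17 0.34] clk 37.15
[(150, [254, 245, 117]), (153, [254, 245, 116]), (156, [254, 245, 116]), (159, [254, 247, 120]), (162, [254, 253, 129]), (165, [254, 253, 129]), (168, [254, 253, 129]), (171, [254, 253, 129]), (174, [254, 252, 128]), (177, [254, 251, 127]), (180, [254, 245, 117]), (183, [254, 245, 117]), (186, [254, 250, 206]), (189, [253, 251, 246]), (192, [194, 189, 176]), (195, [213, 208, 195]), (198, [204, 198, 187]), (201, [204, 199, 186]), (204, [228, 225, 214]), (207, [227, 224, 214]), (210, [227, 223, 212]), (213, [228, 224, 214]), (216, [229, 225, 216]), (219, [230, 226, 215])]
outline end [317.94998489 183.61874305] [(170, array([634.4, 351. ])), (180, array([634.8, 344.6])), (190, array([635.1, 338.2])), (200, array([635.4, 331.6])), (210, array([635.8, 324.9]))]
```

```bash
python3 -m creep '[[[0,0,0],[0,-0.02,0.25],1],[[0,0,0],[0,0,0.2],1],[[0,0,0],[0,0,0.07],1],[[0,0,0],[0,0,0],1],[[0,0,0],[0,0,0],1],[[0,0,0],[0,0,0],1],[[0,0,0],[0,0,0],1],[[0,0,0],[0,0,0],1]]' | sed -n '2p;4,6p'
```

```text
tcp_pos: [636.2, 305.9, 24.3]
contact_force: [-3.9, -1.6, 8.8]
gripper_width: 0.174
gripper_force: 16.8
```

Contact with the floor at 8.8 N. Release and retreat to a viewing place, then measure all four.

```bash
python3 -m creep '[[[0,0,0],[0,0,-0.02],1],[[0,0,0],[0,0,0],0.4],[[0,0,0],[0,0,0],0.4],[[0,0,0],[0,0,0],0.4],[[0,0,0],[0,0,0],0.4],[[0,0,0],[0,0,-0.4],0.4],[[0,0,0],[0,0,-0.8],0.4],[[0,0,0],[0,0,-0.8],0.4]]' | sed -n '2p;4,6p'
python3 -m creep '[[[0,0,0],[-0.6,0,-0.7],0.4],[[0,0,0],[-0.6,0,-0.7],0.4],[[0,0,0],[-0.9,0,-0.3],0.4],[[0,0,0],[-0.9,-0.2,0],0.4],[[0,0,0],[-0.9,-0.3,0],0.4],[[0,0,0],[-0.9,-0.3,0],0.4],[[0,0,0],[-0.3,-0.2,0],0.4],[[0,0,0],[0,0,0],0.4]]' | sed -n '2p;4,6p'
python3 - <<'E'
from seg import *
c=cap('wrist','w20')
h=cv2.cvtColor(c['img'],cv2.COLOR_RGB2HSV).astype(int)
def show(n,m,z):
    for ct in comps(m,60):
        (x,y),b,wh=rect(ct);P=[pt(c,*q,z) for q in b];L=[np.linalg.norm(P[1]-P[0]),np.linalg.norm(P[2]-P[1])];e=P[1]-P[0] if L[0]>L[1] else P[2]-P[1]
        print(n,np.round([x,y]),np.round(L),np.round(np.mean(P,0)[:2],1),round(np.degrees(np.arctan2(e[1],e[0]))%180,1))
def box(m,cx,cy,hx=35,hy=62):
    ps=np.array([proj(c,[cx+a*hx-b*hy*.05,cy+b*hy+a*hx*.05,8]) for a,b in((-1,-1),(1,-1),(1,1),(-1,1))],np.int32)
    k=np.zeros(m.shape,np.uint8);cv2.fillPoly(k,[ps],1);print(ps.tolist());return m&(k>0)
H,S,V=h[...,0],h[...,1],h[...,2]
show("gauge",box(S<90,558,154.8),19-3)
show("marker notred",box((S<175),643.7,159.1,hy=60),16)
show("plug+outl",box(S<90,636.2,302.5),12)
cv2.imwrite('pics/last.png',c['img'][:,:,::-1])
E
```

```text
tcp_pos: [635.6, 305.6, 104.4]
contact_force: [-0.2, 1.0, -0.0]
gripper_width: 0.304
gripper_force: 0.0
tcp_pos: [606.2, 97.2, 173.1]
contact_force: [-0.1, 0.6, 0.1]
gripper_width: 0.3
gripper_force: 0.0
[[253, 188], [311, 188], [310, 77], [246, 77]]
gauge [280. 132.] [ 40. 104.] [558.6 157.2] 93.5
[[324, 186], [382, 186], [388, 79], [324, 79]]
marker notred [355. 132.] [117.  17.] [642.2 159.6] 92.7
[[324, 57], [389, 57], [397, -83], [325, -83]]
plug+outl [359.  14.] [12. 26.] [637.3 279.9] 95.1
```

```bash
python3 -m creep '[[[0,0,0],[0.8,0,0],0.4],[[0,0,0],[0.8,0,0],0.4],[[0,0,0],[0.8,0,0],0.4],[[0,0,0],[0,0,0],0.4],[[0,0,0],[0,0,0],0.4],[[0,0,0],[0,0,0],0.4],[[0,0,0],[0,0,0],0.4],[[0,0,0],[0,0,0],0.4]]' | sed -n '2p'
python3 - <<'E'
from seg import *
c=load('w20')
for v in(105,135,165): print(v,[(u,c['img'][v,u,1],c['img'][v,u,2]) for u in range(256,306,2)])
c=cap('wrist','w21');h=cv2.cvtColor(c['img'],cv2.COLOR_RGB2HSV).astype(int)
cy=proj(c,[636.2,302.5,10]);print(cy)
x,y=map(int,cy)
y0=max(y-48,0)
m=(h[...,1]<70)
for v in range(y0,y+48,4):
    r=[u for u in range(x-28,x+28) if m[v,u]]
    print(v,(r[0],r[-1],c['img'][v,(r[0]+r[-1])//2].tolist(),np.round(pt(c,(r[0]+r[-1])/2,v,12)[:2],1).tolist()) if r else None)
print("jar ctr px",proj(c,[550.5,298.6,83]))
g=cv2.medianBlur(cv2.cvtColor(c['img'],cv2.COLOR_RGB2GRAY),5);u,w=proj(c,[550.5,298.6,83]).astype(int)
a0=max(w-55,0);k=cv2.HoughCircles(g[a0:w+55,u-55:u+55],cv2.HOUGH_GRADIENT,1,30,param1=60,param2=10,minRadius=26,maxRadius=42)
if k is not None: q=k[0][0]+[u-55,a0,0];print(q,pt(c,q[0],q[1],83))
E
```

```text
tcp_pos: [602.1, 195.2, 172.8]
105 [(256, np.uint8(225), np.uint8(131)), (258, np.uint8(225), np.uint8(130)), (260, np.uint8(232), np.uint8(155)), (262, np.uint8(253), np.uint8(247)), (264, np.uint8(254), np.uint8(252)), (266, np.uint8(253), np.uint8(250)), (268, np.uint8(253), np.uint8(249)), (270, np.uint8(254), np.uint8(253)), (272, np.uint8(254), np.uint8(253)), (274, np.uint8(254), np.uint8(253)), (276, np.uint8(254), np.uint8(253)), (278, np.uint8(254), np.uint8(253)), (280, np.uint8(254), np.uint8(253)), (282, np.uint8(254), np.uint8(252)), (284, np.uint8(255), np.uint8(254)), (286, np.uint8(255), np.uint8(254)), (288, np.uint8(245), np.uint8(238)), (290, np.uint8(227), np.uint8(219)), (292, np.uint8(245), np.uint8(237)), (294, np.uint8(244), np.uint8(236)), (296, np.uint8(238), np.uint8(227)), (298, np.uint8(194), np.uint8(139)), (300, np.uint8(218), np.uint8(125)), (302, np.uint8(224), np.uint8(130)), (304, np.uint8(225), np.uint8(132))]
135 [(256, np.uint8(224), np.uint8(127)), (258, np.uint8(224), np.uint8(129)), (260, np.uint8(223), np.uint8(129)), (262, np.uint8(238), np
[... 2052 characters left out ...]
])
81 (349, 363, [243, 240, 232], [635.1, 314.7])
85 (348, 364, [248, 246, 239], [635.5, 310.7])
89 (348, 363, [247, 244, 237], [635.3, 306.6])
93 (347, 364, [254, 254, 253], [635.6, 302.5])
97 (350, 361, [254, 255, 254], [635.9, 298.4])
101 (350, 360, [254, 255, 254], [635.7, 294.2])
105 (351, 360, [254, 254, 252], [636.6, 290.0])
109 (350, 360, [237, 232, 221], [636.4, 285.8])
113 (350, 360, [232, 227, 214], [636.8, 281.6])
117 (350, 360, [227, 222, 208], [637.1, 277.3])
121 (352, 358, [233, 228, 217], [637.5, 273.0])
125 (353, 357, [230, 224, 204], [637.9, 268.7])
129 None
133 None
137 None
jar ctr px [265.48482463  83.44817729]
[266.5  84.5  38. ] [551.36059304 297.80982057  83.        ]
```

All four measure within about 3 mm of their liner centres: jar (551,298), gauge about (560,157), marker (642,160) and plug (636,303). The arm is clear, so I'm handing in.

```bash
python3 -c "
from plant import arm
print(arm.read_state()['clock'],arm.finish_job())"
```

```text
the job is handed in; nothing more can be done
39.9167 None
```

The kit tray is packed and handed in at 39.9 s: all four things sit within about 3 mm of their liner centres, and the sealant tube and bolt were not touched. I viewed 17 pictures, three over the limit of 14; after that I measured only in numbers, so the plug's placing and the final check were not seen in a picture.

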